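Pack a two-layer cold sampling kit

TASK

Pack the two-layer sampling box: first put the aluminium cold block in its long bottom cavity and the amber jar in its short one, then fit the divider flat on its ledges over them, and last put the white cuvette case in the divider's cavity. Everything lies fully home, flat and the right way up, and the other things on the bench are left standing where they are.

Things in the scene. Friction and masses are not known exactly. Their poses are not given: they have to be found in the camera images.
- box: Open grey two-layer kit box, fixed, 192 (x) by 104 (y) by 72 mm high; origin centre of underside, z up. Floor 4 thick. End walls (inner faces x = +-91) and corner returns (|x| over 74, inner faces y = +-47), all 5 thick, reach z = 72; between them the long sides (|y| 33 to 52) are only 16 high: fingers pass there. End ledges (|x| 80 to 91, top z = 50) carry the divider.
- box_long (a point): Centre of the floor of the box's long bottom cavity, 92 (x) by 66 (y) mm, 12 mm deep, at x = -34, z = 4 mm in the box; axes as the box. Its neighbour is beyond a 4 mm wall. For the cold block.
- box_short (a point): Centre of the floor of the box's short bottom cavity, 64 (x) by 66 (y) mm, 12 mm deep, at x = 48, z = 4 mm in the box; axes as the box. For the jar.
- divider_centre (a point): Grey divider, starts flat on the bench, right way up: plate 174 (x) by 86 (y) by 5 mm. Handle rib on it, centre at x = 13, y = 0, 30 (x) by 12 (y), 26 high above the plate. Round logger (34 across, 8 high) fixed on it at x = 65. Point: plate centre in plan, 18 above the underside. 0.2 kg. Drops on the box's ledges, 4 mm play all round, either way round; this point is then 68 above the box's underside.
- divider_cavity (a point): Centre of the floor of the divider's cavity (on its top), 74 (x) by 42 (y) mm, inside walls 3 mm thick and 8 mm high; at x = -43 mm from the divider's centre, 5 mm above the divider's underside; axes as the divider. For the case.
- block_centre (a point): Aluminium cold block with a grid of 12 wells in its top, 80 (x) by 56 (y) by 40 mm high, about 0.4 kg, starting upright; the point is its centre, z up. Belongs in the box's long bottom cavity, its length along the cavity.
- jar_centre (a point): Squat round amber jar with a white cap as wide as itself, 52 mm in diameter, 40 mm high, about 0.13 kg, upright; the point is its centre, z up. Belongs in the box's short bottom cavity.
- case_centre (a point): White plastic cuvette case, 64 (x) by 32 (y) by 26 mm high with a paper label on top, 0.05 kg, starting label up; the point is its centre, z up. Belongs in the divider's cavity, its length along the cavity.
- pot: Bystander: small white screw-top pot, 42 mm in diameter, 32 mm high, standing loose; origin at the centre of its underside.
- bottle: Bystander: white bottle with blue cap, 54 mm in diameter, 115 mm high, standing loose; origin at the centre of its underside.
- dishes: Bystander: two stacked round dishes, 92 mm across, 27 mm high, loose; origin at the centre of the underside.
- forceps: Bystander: steel forceps lying loose, about 118 mm along x, 16 mm wide, 6 mm thick; origin near the middle of the underside.
- vial_a: Bystander: small vial, 28 mm in diameter, 48 mm high, standing loose; origin at the centre of its underside.
- vial_b: Bystander: a second vial like vial_a.
- rack: Bystander: low orange tube rack, 85 (x) by 46 (y) by 35 mm, loose; origin at the centre of its underside.
- tipbox: Bystander: pipette-tip box, 77 (x) by 52 (y) by 52 mm, loose; origin at the centre of its underside.

How it is judged:
On the way, in this order (a step that is already met when the one before it is completed fails the run):
1. the cold block and the jar lie flat in their bottom cavities (x of block_centre in the frame of box between -0.043 and -0.025 m and y of block_centre in the frame of box between -0.009 and 0.009 m and z of block_centre in the frame of box between 0.02 and 0.028 m and angle between each of block_centre, jar_centre's own z axis and vertical below 0.1 rad and x of jar_centre in the frame of box between 0.039 and 0.057 m and y of jar_centre in the frame of box between -0.009 and 0.009 m and z of jar_centre in the frame of box between 0.02 and 0.028 m), for 0.2 s.
2. the divider lies flat on its ledges over the block and jar (all of step 1 and x of divider_centre in the frame of box between -0.007 and 0.007 m and y of divider_centre in the frame of box between -0.007 and 0.007 m and z of divider_centre in the frame of box between 0.064 and 0.072 m and angle between divider_centre's own z axis and vertical below 0.1 rad and angle between the x axis of divider_centre and the x axis of box, either way round below 0.12 rad), for 0.2 s.
At the end, for the whole second after the job is handed in: Block in the long and jar in the short bottom cavity, divider on its ledges over them (either way round), case in the divider's cavity: parts within 9 mm of centre, divider 7 mm and 0.12 rad, all within 4 mm of full depth and 0.1 rad of upright (all of step 2 and x of case_centre in the frame of divider_centre between -0.052 and -0.034 m and y of case_centre in the frame of divider_centre between -0.009 and 0.009 m and z of case_centre in the frame of divider_centre between -0.004 and 0.004 m and angle between case_centre's own z axis and vertical below 0.1 rad); the robot touches nothing.
It fails at once if a bystander is shifted by more than 30 mm (distance of any of pot, bottle, dishes, forceps, vial_a, vial_b, rack, tipbox from where it was at the start of the episode above 0.03 m).
It fails at once if a standing bystander is tipped over (angle between any of pot, bottle, dishes, vial_a, vial_b, rack, tipbox's own z axis and vertical above 0.5 rad).
It also fails if it takes over 72 s, if anything falls off the work surface, if the arm or the gripper's body presses on something with over 40 N, if the wrist force passes 120 N, or if a joint passes its speed limit or range.

ROBOT

A 7-joint arm with a two-finger parallel gripper is mounted at the origin on the work surface. World frame = base frame: x ahead of the robot, y to its left, z up, the work surface at z = 0. Lengths are in m, angles in rad, forces in N, time in s.
With the tool pointing down it reaches from about 0.4 to 0.85 m from the base axis. Payload 10.4 kg.
Tool frame: the origin (TCP) lies midway between the tips of the shut fingers; the grasp point (between the pads) lies 19 mm behind it (manip.pinch_z is the distance from the TCP to the grasp point, in m); y points along the fingers, x is the direction in which the jaws open and shut, and the axes are right-handed (so a half turn about y gives the same grasp; the last joint's range is limited). The gripper opens to 85 mm and grips with 20 to 120 N. Pads are 22 mm wide; open, the fingers measure 114 mm over their backs; the gripper's body (76 mm by 85 mm) begins 54 mm behind the grasp point. The pads swing forward as they close: fully open they stand 13 mm farther back than shut.
Start: joints at [1.221, 0.332, -0.065, 1.46, 0.022, 1.35, -0.088], TCP at [0.201, -0.592, 0.231] pointing down, gripper open.
Joint ranges: [-2.6, 2.6], [-0.5, 2.12], [-1.47, 1.34], [0.16, 2.42], [-1.27, 4.41], [0.06, 2.06], [-2.6, 2.6]. Speed limits (rad/s): [2.22, 2.22, 2.79, 2.79, 3.14, 3.14, 3.14].

INTERFACE

Orientations are given as a unit quaternion [x, y, z, w].
In Python, from workcell import manip gives the robot as it stands.
- The arm moves only by the shell command python3 -m pendant 'ROWS' [OPENING] [FORCE]. ROWS is a JSON object of lists of equal length, an entry for each row: "offset": the shift along the tool's x, y, z scaled (see below), a list of three; "turn": the turn, a rotation vector about the tool's x, y, z scaled (see below), a list of three. A call has 1 to 12 rows; each row is the pose to reach, as a shift and turn from the pose measured when the call began, along the tool's axes at that moment; what a row does not reach only later rows make up. The controller multiplies each number of a shift by 200 mm and each number of a turn by 45 degrees. A row lasts 1/8 s, in which the tool goes at most 62.5 mm and 10.7 degrees, less where a joint would pass 70% of its speed; a pose out of reach is approached as far as the arm can. A call with a number of a shift or a turn outside -1 to 1 is refused whole. A call with a gripper value outside its range is refused whole. OPENING is the opening in per cent of the stroke, from 0 (shut) to 100 (fully open), set as the call begins (- or left out, the last holds). The fingers move at their own pace and stop on an object; FORCE is the grip in N (left out, the last holds). Time passes only in rows, so rows that repeat a pose let the fingers close. It gives the time, the measured TCP pose, the force and the opening at its end, in the units of the state.
- manip.get_obs(): the state, without advancing time (a new reading comes with each control period).
- manip.camera(name): name is "scene" or "top" or "wrist"; returns (picture, depth): 400x640x3 uint8, red, green, blue; 400x640 float32, m along the optical axis (not along the pixel's ray), 0 where there is no reading.
- manip.camera_model(name): a dict with "intrinsics" (3x3 intrinsics, pixels), "R" (3x3) and "t" (3): a world point X has camera coordinates R X + t; the wrist camera has in their place "tool_from_camera" (4x4, takes a point from camera to tool coordinates, whose origin is the TCP and whose axes are the tool frame's). Camera axes: x right, y down, z forward; pixel columns grow to the right and rows downward; lengths in m; the calibration is good to about 2 mm. The wrist camera is an equidistant fisheye: a pixel r from the principal point sees the ray r / f radians off the axis. A picture is of the moment at which its call begins: read the wrist's pose just before it. camera_model takes no time and is no camera call.
- manip.hand_in(): hands the job in, once; it reports no verdict.
The state is a dict: "clock": time; "joint_pos": joint angles; "joint_velocities": joint speeds; "tau": joint torques, N m; "position": TCP position; "ee_rot": TCP orientation; "ft_force": force on the tool from outside, world axes, zero at the start; "torque": the same for the moment, N m; "grip_width": opening from 0.0 (shut) to 1.0 (fully open).
Only numpy, scipy, OpenCV 4.12 (cv2) and the standard library are available. Lean on these libraries where they do the work, as an engineer would, in place of code of your own. Each camera call takes 0.05 s, during which the arm holds its last target. There are 200 camera calls.

## Working session

There is one attempt and no reset: what is moved stays moved. The work goes in short steps, Python scripts to look and compute and a shell command to move; the robot and the scene stay as the last step left them, time stands still between calls to the robot, and variables do not carry over. Pictures are saved under pics/ and viewed, about 8 in all and at most 12, crops included, and the job is handed in when it is done.

```bash
mkdir -p pics
cat > h.py <<'E'
import numpy as np, cv2
from workcell import manip
from scipy.spatial.transform import Rotation as R
def snap(n):
    im,d=manip.camera(n); np.savez('pics/%s.npz'%n,im=im,d=d); return im,d
def world(n,d,us,vs):
    m=manip.camera_model(n);K=np.array(m['intrinsics']);us=np.asarray(us);vs=np.asarray(vs)
    z=d[vs,us];c=np.stack([(us-K[0,2])/K[0,0]*z,(vs-K[1,2])/K[1,1]*z,z],-1)
    return (c-np.array(m['t']))@np.array(m['R'])
def to(p,yaw=None):
    """print offset (units) from the present pose to TCP position p and tool-x yaw (pointing down)"""
    o=manip.get_obs();r=R.from_quat(o['ee_rot']);M=r.as_matrix()
    off=M.T@(np.array(p)-o['position'])/0.2
    print('pos',np.round(o['position'],4),'toolx yaw',np.round(np.degrees(np.arctan2(M[1,0],M[0,0])),1),'offset',np.round(off,3))
    if yaw is not None:
        x=np.array([np.cos(yaw),np.sin(yaw),0]);z=np.array([0,0,-1.]);T=R.from_matrix(np.stack([x,np.cross(z,x),z],1))
        print('turn',np.round(np.degrees((r.inv()*T).as_rotvec())/45,3),'deg')
E
python3 - <<'E'
from h import *
print(manip.get_obs())
for n in('top','scene'):
    im,d=snap(n); cv2.imwrite('pics/%s0.png'%n,im[...,::-1]); m=manip.camera_model(n); print(n,np.round(m['intrinsics'],1).tolist(),np.round(m['R'],3).tolist(),np.round(m['t'],3))
E
```

```text
{'clock': 0.0, 'joint_pos': array([ 1.22138794,  0.33285047, -0.06467422,  1.46091467,  0.02158886,
        1.34989217, -0.08849185]), 'joint_velocities': array([ 0.0004469 ,  0.00169153,  0.00060459, -0.00117919,  0.00085203,
        0.00309935, -0.00061425]), 'tau': array([ 3.34059632e-05, -6.25436497e+01,  4.95064328e-02, -3.91614139e+01,
        1.62584195e-02,  9.79690289e-03, -1.30334655e-06]), 'position': array([ 0.20050764, -0.59158362,  0.23054195]), 'ee_rot': array([-0.57441429,  0.41240569, -0.41159433,  0.57494337]), 'ft_force': array([-0.49340816, -0.07061731,  0.59570163]), 'torque': array([-0.08551645,  0.01159785, -0.00984206]), 'grip_width': 0.9983505563534231}
top [[459.9, 0.0, 322.5], [0.0, 459.9, 203.9], [0.0, 0.0, 1.0]] [[-0.012, -1.0, 0.005], [-0.991, 0.011, -0.132], [0.131, -0.007, -0.991]] [0.021 0.502 1.299]
scene [[445.7, 0.0, 320.7], [0.0, 445.7, 200.4], [0.0, 0.0, 1.0]] [[0.415, 0.91, -0.006], [0.594, -0.276, -0.756], [-0.689, 0.31, -0.655]] [-0.211 -0.252  1.505]
```

View pics/top0.png

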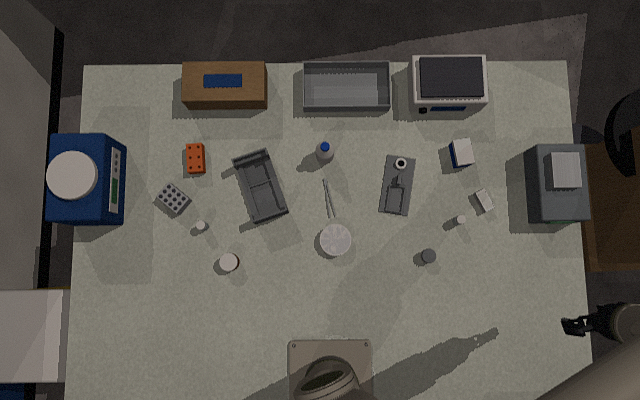

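Run:
```python
from h import *
f=np.load('pics/top.npz');im=f['im'];d=f['d']
a=cv2.resize(im[130:280,145:345],None,fx=4,fy=4,interpolation=3);
b=cv2.resize(im[130:280,345:505],None,fx=4,fy=4,interpolation=3)
s=np.load('pics/scene.npz')['im']
g=lambda x:np.clip(x.astype(float)*1.5,0,255).astype(np.uint8)
c=cv2.resize(np.hstack([im[130:280,145:505]]),None,fx=2.2,fy=2.2,interpolation=3)
cv2.imwrite('pics/z1.png',g(c)[...,::-1])
us,vs=np.meshgrid(np.arange(640),np.arange(400))
W=world('top',d,us,vs); W[d==0]=np.nan
np.save('pics/W.npy',W)
# height blobs
m=((W[...,2]>0.012)&(W[...,2]<0.2)).astype(np.uint8); m[:130]=0;m[290:]=0;m[:,:140]=0;m[:,515:]=0
n,l,st,ce=cv2.connectedComponentsWithStats(m)
for i in range(1,n):
    if st[i,4]<20: continue
    P=W[l==i];hz=np.nanpercentile(P[:,2],90);T=P[P[:,2]>hz-0.008]
    r=cv2.minAreaRect((T[:,:2]*1000).astype(np.float32))
    print(np.round(ce[i]),st[i,4],'h',round(hz,3),'rect',np.round(r[0]),np.round(r[1]),round(r[2],1), im[l==i].mean(0).round())
```

```text
[462. 152.] 589 h 0.055 rect [ 651. -395.] [78. 54.] 9.1 [122. 118. 116.]
[324. 152.] 337 h 0.114 rect [654.   8.] [23. 23.] 58.2 [78. 79. 86.]
[195. 157.] 523 h 0.038 rect [646. 391.] [87. 47.] 4.3 [125.  60.  29.]
[259. 184.] 1338 h 0.07 rect [557. 196.] [194. 104.] 19.0 [64. 63. 62.]
[400. 162.] 62 h 0.017 rect [ 626. -217.] [30. 28.] 87.1 [98. 93. 90.]
[399. 180.] 57 h 0.033 rect [ 575. -209.] [12. 29.] 78.5 [68. 67. 66.]
[173. 197.] 598 h 0.043 rect [526. 450.] [82. 57.] 51.2 [88. 85. 84.]
[484. 200.] 266 h 0.03 rect [ 511. -458.] [64. 35.] 29.4 [131. 126. 120.]
[459. 219.] 103 h 0.051 rect [ 452. -379.] [26. 23.] 89.8 [116. 111. 105.]
[202. 225.] 98 h 0.05 rect [446. 364.] [24. 25.] 11.9 [126. 121. 115.]
[335. 239.] 789 h 0.03 rect [401. -19.] [87. 87.] 89.3 [142. 136. 132.]
[428. 255.] 178 h 0.036 rect [ 352. -286.] [38. 40.] 36.1 [75. 74. 73.]
[229. 261.] 289 h 0.043 rect [339. 286.] [51. 48.] 89.7 [140. 132. 125.]
```

View pics/z1.png

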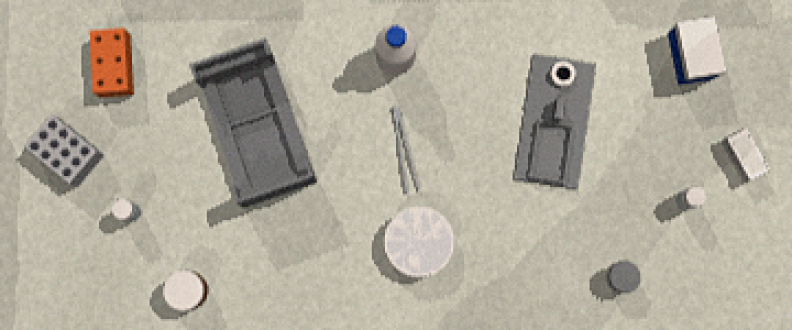

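View pics/scene0.png

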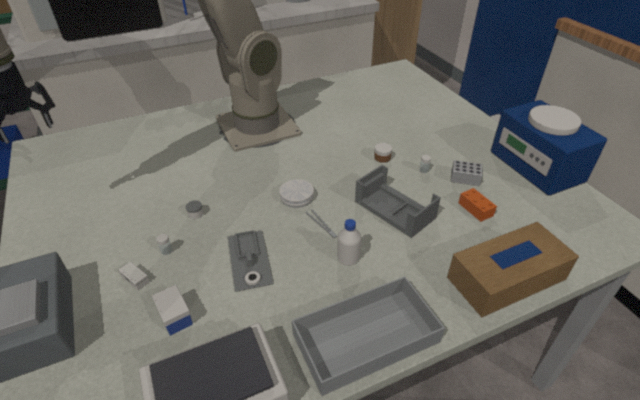

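```bash
cat >> h.py <<'E'
def to(p,yaw=None):
    """offset/turn (units) from the present pose to TCP position p, tool x at yaw (deg), tool y (fingers) down"""
    o=manip.get_obs();r=R.from_quat(o['ee_rot']);M=r.as_matrix()
    print('t',round(float(o['clock']),2),'pos',np.round(o['position'],4),'yaw %.1f tilt %.2f'%(np.degrees(np.arctan2(M[1,0],M[0,0])),np.degrees(np.arccos(-M[2,1]))),
      'off',np.round(M.T@(np.array(p)-o['position'])/0.2,3),'q7',np.round(o['joint_pos'][6],2),'w',round(float(o['grip_width']),3))
    if yaw is not None:
        a=np.radians(yaw);x=np.array([np.cos(a),np.sin(a),0]);y=np.array([0,0,-1.]);T=R.from_matrix(np.stack([x,y,np.cross(x,y)],1))
        print('turn',np.round(np.degrees((r.inv()*T).as_rotvec())/45,3))
def rect(im,n,c,z,half=0.14,s=1400,yaw=0.):
    m=manip.camera_model(n);K=np.array(m['intrinsics']);N=int(2*half*s)
    a=(np.arange(N)+.5)/s-half;Y,X=np.meshgrid(-a,-a) # up=+x', right=-y'
    cy,sy=np.cos(yaw),np.sin(yaw);P=np.stack([c[0]+cy*X-sy*Y,c[1]+sy*X+cy*Y,0*X+z],-1)@np.array(m['R']).T+np.array(m['t'])
    p=P@K.T; p=(p[...,:2]/p[...,2:]).astype(np.float32)
    return cv2.remap(im,p[...,0],p[...,1],cv2.INTER_CUBIC)
def sheet(L,fn):
    cv2.imwrite(fn,np.clip(np.hstack(L).astype(float)*1.7,0,255).astype(np.uint8)[...,::-1])
E
python3 - <<'E'
from h import *
f=np.load('pics/top.npz');im=f['im'];W=np.load('pics/W.npy')
a=rect(im,'top',(.557,.196),.016,yaw=np.radians(19)); b=rect(im,'top',(.562,-.207),.005,yaw=np.radians(-9))
for k in (a,b): 
    cv2.line(k,(196,0),(196,12),(255,0,0),1);cv2.line(k,(0,196),(12,196),(255,0,0),1)
sheet([a,b],'pics/r1.png'); print(a.shape)
to((.526,.450,.16),-39)
# bench height, divider plate fit
u=W[150:225,375:425].reshape(-1,3)
print('bench', [np.nanmedian(W[270:300,300:420,2]).round(4), np.nanmedian(W[200:230,160:190,2]).round(4)])
E
```

```text
(392, 392, 3)
t 0.1 pos [ 0.2005 -0.5916  0.2306] yaw -71.3 tilt 0.07 off [-4.41   0.358  3.213] q7 -0.09 w 0.997
turn [-0.    -0.717 -0.002]
bench [np.float64(-0.0), np.float64(0.0011)]
```

View pics/r1.png

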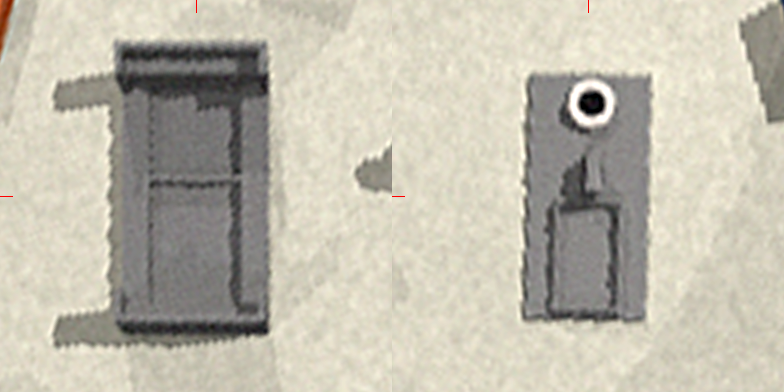

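```bash
P="python3 -m pendant"; 
python3 -m pendant '{"offset":[[-0.3,0,0.3],[-0.6,0,0.6],[-0.9,0,0.9],[-1,0,1],[-1,0,1]],"turn":[[0,0,0],[0,0,0],[0,0,0],[0,0,0],[0,0,0]]}' 100 60
python3 -m pendant '{"offset":[[-0.3,0,0.3],[-0.6,0,0.6],[-0.9,0,0.9],[-1,0,1],[-1,0,1]],"turn":[[0,0,0],[0,0,0],[0,0,0],[0,0,0],[0,0,0]]}'
python3 -m pendant '{"offset":[[-0.3,0,0.3],[-0.6,0,0.6],[-0.9,0,0.9],[-1,0,1],[-1,0,1]],"turn":[[0,0,0],[0,0,0],[0,0,0],[0,0,0],[0,0,0]]}'
python3 - <<'E'
from h import *
to((.526,.450,.16),-39)
E
```

```text
clock: 0.72
position: [0.327, -0.3349, 0.2308]
ee_rot: [-0.575, 0.411, -0.411, 0.576]
ft_force: [0.6, 0.0, 0.4]
grip_width: 1.002
clock: 1.35
position: [0.4521, -0.0777, 0.2311]
ee_rot: [-0.576, 0.411, -0.41, 0.576]
ft_force: [0.8, -0.2, -0.1]
grip_width: 1.0
clock: 1.98
position: [0.5757, 0.18, 0.2307]
ee_rot: [-0.576, 0.41, -0.408, 0.577]
ft_force: [0.5, -0.5, 0.5]
grip_width: 1.001
t 1.98 pos [0.5757 0.18   0.2307] yaw -70.8 tilt 0.17 off [-1.356  0.358  0.21 ] q7 -1.8 w 1.001
turn [-0.    -0.706 -0.004]
```

```bash
python3 -m pendant '{"offset":[[-0.3,0.05,0.04],[-0.6,0.15,0.1],[-0.9,0.25,0.15],[-1.0,0.35,0.21],[-1.0,0.35,0.21]],"turn":[[0,-0.2,0],[0,-0.4,0],[0,-0.6,0],[0,-0.706,0],[0,-0.706,0]]}'
python3 - <<'E'
from h import *
to((.526,.450,.10),-39)
E
```

```text
clock: 2.6
position: [0.5473, 0.3847, 0.1587]
ee_rot: [0.667, -0.237, 0.232, -0.667]
ft_force: [0.2, -1.3, 0.8]
grip_width: 0.994
t 2.6 pos [0.5473 0.3847 0.1587] yaw -38.7 tilt 0.34 off [-0.286  0.295  0.189] q7 -1.64 w 0.994
turn [ 0.003  0.006 -0.007]
```

```bash
python3 -m pendant '{"offset":[[-0.15,0.1,0.1],[-0.286,0.25,0.189],[-0.286,0.45,0.189],[-0.286,0.65,0.189],[-0.286,0.753,0.189],[-0.286,0.753,0.189]],"turn":[[0,0,-0.007],[0,0,-0.007],[0,0,-0.007],[0,0,-0.007],[0,0,-0.007],[0,0,-0.007]]}'
python3 -m pendant '{"offset":[[0,0,0],[0,0,0],[0,0,0],[0,0,0],[0,0,0]],"turn":[[0,0,0],[0,0,0],[0,0,0],[0,0,0],[0,0,0]]}' 0 60
python3 - <<'E'
from h import *
to((.526,.450,.008),-39)
im,d=manip.camera('wrist');m=manip.camera_model('wrist');print(m)
cv2.imwrite('pics/w1.png',im[...,::-1])
E
```

```text
clock: 3.35
position: [0.5257, 0.449, 0.0077]
ee_rot: [0.668, -0.236, 0.235, -0.666]
ft_force: [0.3, 0.2, -0.1]
grip_width: 1.001
clock: 3.98
position: [0.5266, 0.4497, 0.0098]
ee_rot: [0.667, -0.235, 0.235, -0.666]
ft_force: [0.0, -1.3, 6.5]
grip_width: 0.642
t 3.98 pos [0.5266 0.4497 0.0098] yaw -38.9 tilt 0.08 off [-0.003  0.009 -0.001] q7 -1.8 w 0.642
turn [0.002 0.003 0.001]
{'intrinsics': array([[309.70691629,   0.        , 319.15323144],
       [  0.        , 309.70691629, 193.44397853],
       [  0.        ,   0.        ,   1.        ]]), 'tool_from_camera': array([[ 9.99998678e-01,  1.39363852e-03,  8.38072777e-04,
         5.11512538e-04],
       [-3.62387898e-04, -3.11421811e-01,  9.50271711e-01,
        -1.42180674e-01],
       [ 1.58532941e-03, -9.50270758e-01, -3.11420894e-01,
         8.13201467e-02],
       [ 0.00000000e+00,  0.00000000e+00,  0.00000000e+00,
         1.00000000e+00]])}
```

View pics/w1.png

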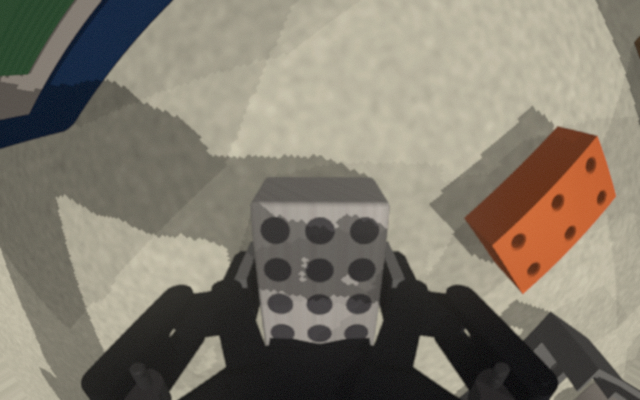

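```bash
python3 -m pendant '{"offset":[[0,-0.25,0],[0,-0.5,0],[0.1,-0.65,-0.12],[0.3,-0.65,-0.36],[0.5,-0.65,-0.6],[0.7,-0.65,-0.85],[0.825,-0.65,-1],[0.825,-0.65,-1]],"turn":[[0,0,0],[0,0,0],[0,0,0],[0,0.18,0],[0,0.36,0],[0,0.54,0],[0,0.71,0],[0,0.71,0]]}' 0 80
python3 - <<'E'
from h import *
to((.5249,.1849,.10),-71)
E
```

```text
clock: 5.03
position: [0.5305, 0.1862, 0.1405]
ee_rot: [0.576, -0.411, 0.413, -0.574]
ft_force: [-0.3, 1.3, -3.5]
grip_width: 0.638
t 5.03 pos [0.5305 0.1862 0.1405] yaw -71.2 tilt 0.24 off [-0.004  0.202 -0.029] q7 -1.88 w 0.638
turn [ 0.001 -0.005  0.005]
```

```bash
python3 -m pendant '{"offset":[[-0.004,0.15,-0.029],[-0.004,0.3,-0.029],[-0.004,0.42,-0.029],[-0.004,0.52,-0.029],[-0.004,0.58,-0.029],[-0.004,0.625,-0.029],[-0.004,0.625,-0.029]],"turn":[[0,0,0.005],[0,0,0.005],[0,0,0.005],[0,0,0.005],[0,0,0.005],[0,0,0.005],[0,0,0.005]]}'
python3 - <<'E'
from h import *
to((.5249,.1849,.014),-71)
im,d=manip.camera('wrist')
cv2.imwrite('pics/w2.png',im[...,::-1])
E
```

```text
clock: 5.9
position: [0.5247, 0.1846, 0.0153]
ee_rot: [0.575, -0.412, 0.411, -0.575]
ft_force: [0.3, 0.0, -2.5]
grip_width: 0.638
t 5.9 pos [0.5247 0.1846 0.0153] yaw -71.2 tilt 0.06 off [-0.001  0.006  0.001] q7 -1.97 w 0.638
turn [ 0.001 -0.005  0.   ]
```

View pics/w2.png

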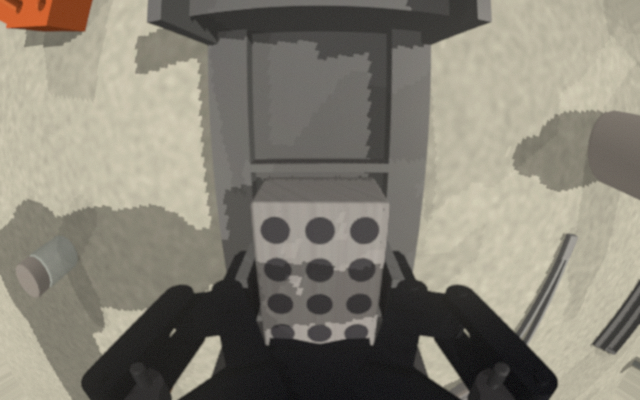

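```bash
python3 -m pendant '{"offset":[[0,0,0],[0,0,0],[0,-0.15,0],[0,-0.4,0],[-0.1,-0.65,-0.1],[-0.3,-0.72,-0.28],[-0.5,-0.72,-0.46],[-0.7,-0.65,-0.65],[-0.78,-0.5,-0.715],[-0.78,-0.4,-0.715],[-0.78,-0.4,-0.715]],"turn":[[0,0,0],[0,0,0],[0,0,0],[0,0,0],[0,0,0],[0,0,0],[0,0,0],[0,0,0],[0,0,0],[0,0,0],[0,0,0]]}' 100 60
python3 - <<'E'
from h import *
to((.339,.286,.008),-71)
p=manip.get_obs();im,d=snap('top'); us,vs=np.meshgrid(np.arange(640),np.arange(400));W=world('top',d,us,vs)
A=np.radians(19);B=(W[...,:2]-[.557,.196])@np.array([[np.cos(A),-np.sin(A)],[np.sin(A),np.cos(A)]])
m=(W[...,2]>.036)&(W[...,2]<.056)&(abs(B[...,0])<.079)&(abs(B[...,1])<.04)
print('block rect in box',cv2.minAreaRect((B[m]*1000).astype(np.float32)),np.median(W[m][:,2]))
m=(W[...,2]>.062)&(W[...,2]<.085)&(abs(B[...,0])<.11)&(abs(B[...,1])<.065)
print('box',cv2.minAreaRect((B[m]*1000).astype(np.float32)))
E
```

```text
clock: 7.32
position: [0.3387, 0.2862, 0.0953]
ee_rot: [0.576, -0.412, 0.411, -0.574]
ft_force: [0.1, 0.4, 0.5]
grip_width: 1.0
t 7.33 pos [0.3387 0.2862 0.0953] yaw -71.2 tilt 0.11 off [0.001 0.436 0.002] q7 -2.17 w 1.0
turn [ 0.002 -0.004  0.001]
block rect in box ((2.9167251586914062, -1.6893463134765625), (63.35081481933594, 152.022216796875), 89.84918212890625) 0.04363828765432434
box ((-0.56866455078125, 0.24370193481445312), (103.91401672363281, 192.78587341308594), 89.875732421875)
```

```bash
python3 -m pendant '{"offset":[[0,0.2,0],[0,0.38,0],[0,0.436,0],[0,0.436,0]],"turn":[[0,0,0],[0,0,0],[0,0,0],[0,0,0]]}'
python3 -m pendant '{"offset":[[0,0,0],[0,0,0],[0,0,0],[0,0,0],[0,0,0]],"turn":[[0,0,0],[0,0,0],[0,0,0],[0,0,0],[0,0,0]]}' 0 50
python3 - <<'E'
from h import *
a=np.radians(18.9);t=np.array([.5565,.1962])+.048*np.array([np.cos(a),np.sin(a)]);print(t)
to((*t,.15),-71)
im,d=manip.camera('wrist')
cv2.imwrite('pics/w3.png',im[::-1][::-1][...,::-1])
E
```

```text
clock: 7.88
position: [0.3397, 0.2868, 0.0096]
ee_rot: [0.575, -0.412, 0.411, -0.575]
ft_force: [-0.1, -0.3, 1.0]
grip_width: 1.002
clock: 8.5
position: [0.3406, 0.2873, 0.0111]
ee_rot: [-0.574, 0.411, -0.412, 0.575]
ft_force: [-1.9, -4.3, 12.9]
grip_width: 0.594
[0.6019121  0.21174804]
t 8.5 pos [0.3406 0.2873 0.0111] yaw -71.2 tilt 0.08 off [ 0.778 -0.693  1.116] q7 -2.33 w 0.594
turn [-0.002 -0.005  0.   ]
```

View pics/w3.png

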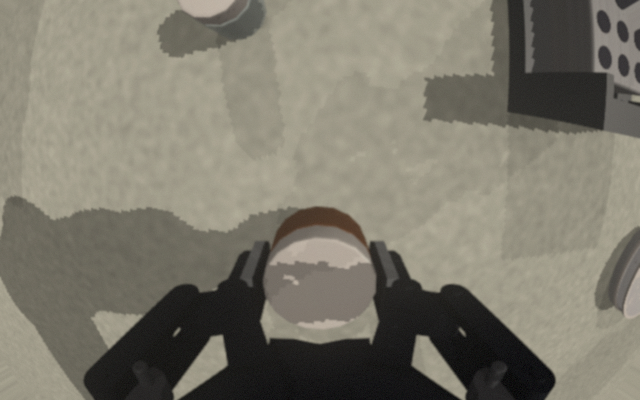

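```bash
python3 -m pendant '{"offset":[[0,-0.25,0],[0,-0.5,0],[0.1,-0.7,0.12],[0.25,-0.7,0.35],[0.45,-0.7,0.6],[0.65,-0.7,0.85],[0.778,-0.7,1],[0.778,-0.7,1]],"turn":[[0,0,0],[0,0,0],[0,0,0],[0,0,0],[0,0,0],[0,0,0],[0,0,0],[0,0,0]]}'
python3 - <<'E'
from h import *
to((.6019,.2117,.0155),-71.1)
E
```

```text
clock: 9.55
position: [0.5825, 0.2014, 0.1508]
ee_rot: [-0.573, 0.413, -0.413, 0.574]
ft_force: [-0.8, 0.1, -1.4]
grip_width: 0.591
t 9.55 pos [0.5825 0.2014 0.1508] yaw -71.5 tilt 0.07 off [-0.018  0.677  0.108] q7 -1.91 w 0.591
turn [-0.001 -0.009 -0.   ]
```

```bash
python3 -m pendant '{"offset":[[-0.018,0.1,0.108],[-0.018,0.25,0.108],[-0.018,0.4,0.108],[-0.018,0.52,0.108],[-0.018,0.62,0.108],[-0.018,0.677,0.108],[-0.018,0.677,0.108]],"turn":[[0,0,0],[0,0,0],[0,0,0],[0,0,0],[0,0,0],[0,0,0],[0,0,0]]}'
python3 - <<'E'
from h import *
to((.6019,.2117,.0155),-71.1)
E
```

```text
clock: 10.42
position: [0.602, 0.2121, 0.0156]
ee_rot: [-0.573, 0.413, -0.413, 0.574]
ft_force: [0.4, 0.4, -1.6]
grip_width: 0.598
t 10.43 pos [0.602  0.2121 0.0156] yaw -71.5 tilt 0.08 off [ 0.002  0.    -0.001] q7 -1.99 w 0.598
turn [-0.002 -0.009 -0.   ]
```

```bash
python3 -m pendant '{"offset":[[0,0,0],[0,0,0],[0,-0.15,0],[0,-0.4,0],[0.05,-0.65,0],[0.25,-0.8,-0.1],[0.55,-0.8,-0.25],[0.85,-0.8,-0.4],[1,-0.8,-0.4]],"turn":[[0,0,0],[0,0,0],[0,0,0],[0,0,0],[0,0,0],[0,0,0],[0,0,0],[0,0,0],[0,0,0]]}' 100 60
python3 -m pendant '{"offset":[[0.3,0,-0.1],[0.6,0,-0.2],[0.85,0.1,-0.35],[0.95,0.2,-0.39],[0.95,0.2,-0.39]],"turn":[[0,0.2,0],[0,0.4,0],[0,0.6,0],[0,0.638,0],[0,0.638,0]]}' 50
python3 - <<'E'
from h import *
to((.575,-.2083,.09),-100.2)
p=manip.get_obs();im,d=snap('top'); us,vs=np.meshgrid(np.arange(640),np.arange(400));W=world('top',d,us,vs)
sheet([rect(im,'top',(.5565,.1962),.044,yaw=np.radians(18.9))],'pics/r2.png')
A=np.radians(18.9);B=(W[...,:2]-[.5565,.1962])@np.array([[np.cos(A),-np.sin(A)],[np.sin(A),np.cos(A)]])
for lo,hi in((-.079,.012),(.017,.079)):
    m=(W[...,2]>.037)&(W[...,2]<.056)&(B[...,0]>lo)&(B[...,0]<hi)&(abs(B[...,1])<.04)
    print(cv2.minAreaRect((B[m]*1000).astype(np.float32)),B[m].mean(0),np.median(W[m][:,2]))
E
```

```text
clock: 11.55
position: [0.5888, -0.007, 0.176]
ee_rot: [-0.573, 0.413, -0.415, 0.573]
ft_force: [0.7, 1.2, 0.6]
grip_width: 1.004
clock: 12.18
position: [0.5731, -0.2136, 0.1344]
ee_rot: [-0.452, 0.544, -0.544, 0.452]
ft_force: [0.0, 0.7, -0.0]
grip_width: 0.497
t 12.18 pos [ 0.5731 -0.2136  0.1344] yaw -100.5 tilt 0.06 off [-0.028  0.222  0.005] q7 -1.66 w 0.497
turn [ 0.001 -0.007  0.001]
((-32.232757568359375, -0.020822525024414062), (55.634281158447266, 81.05035400390625), 89.35966491699219) [-0.03291258 -0.00017499] 0.04384702630195103
((51.851654052734375, 1.5561847686767578), (64.00069427490234, 50.69824981689453), 10.294508934020996) [0.04718003 0.00069723] 0.0436881009869767
```

View pics/r2.png

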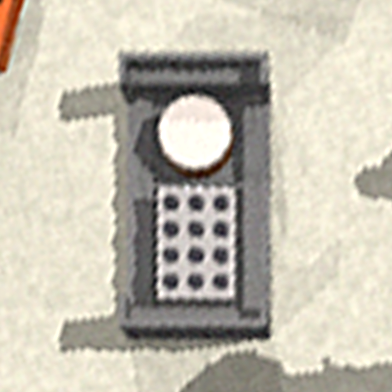

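```bash
python3 -m pendant '{"offset":[[-0.028,0.1,0.005],[-0.028,0.25,0.005],[-0.028,0.4,0.005],[-0.028,0.55,0.005],[-0.028,0.612,0.005],[-0.028,0.612,0.005]],"turn":[[0,-0.007,0],[0,-0.007,0],[0,-0.007,0],[0,-0.007,0],[0,-0.007,0],[0,-0.007,0]]}'
python3 -m pendant '{"offset":[[0,0,0],[0,0,0],[0,0,0],[0,0,0],[0,0,0]],"turn":[[0,0,0],[0,0,0],[0,0,0],[0,0,0],[0,0,0]]}' 0 100
python3 -m pendant '{"offset":[[0,-0.1,0],[0,-0.3,0],[0,-0.5,0],[0,-0.6,0],[0,-0.6,0]],"turn":[[0,0,0],[0,0,0],[0,0,0],[0,0,0],[0,0,0]]}'
python3 - <<'E'
from h import *
a=np.radians(18.9);t=np.array([.5565,.1962])+.013*np.array([np.cos(a),np.sin(a)]);print(t)
to((*t,.15),-71.1)
im,d=manip.camera('wrist');cv2.imwrite('pics/w4.png',im[...,::-1])
E
```

```text
clock: 12.98
position: [0.5765, -0.2045, 0.0128]
ee_rot: [-0.455, 0.542, -0.541, 0.455]
ft_force: [0.6, -0.3, 0.1]
grip_width: 0.5
clock: 13.6
position: [0.5775, -0.2049, 0.0146]
ee_rot: [0.454, -0.541, 0.542, -0.456]
ft_force: [-1.2, -0.7, 5.7]
grip_width: 0.113
clock: 14.22
position: [0.5779, -0.205, 0.1361]
ee_rot: [0.454, -0.54, 0.543, -0.456]
ft_force: [0.5, -0.2, -3.1]
grip_width: 0.108
[0.56879911 0.20041093]
t 14.22 pos [ 0.5779 -0.205   0.1361] yaw -99.9 tilt 0.30 off [-1.989 -0.073 -0.394] q7 -1.67 w 0.108
turn [-0.006 -0.64   0.002]
```

View pics/w4.png

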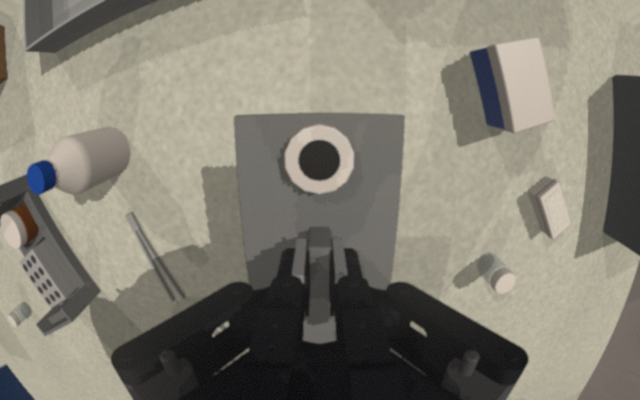

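Run:
```python
from h import *
m=manip.camera_model('wrist');K=np.array(m['intrinsics']);T=np.array(m['tool_from_camera'])
def px(u,v,y):
    q=np.array([u-K[0,2],v-K[1,2]])/K[0,0];th=np.hypot(*q);d=np.array([*(q/th*np.sin(th)),np.cos(th)])
    D=T[:3,:3]@d;return np.round((T[:3,3]+D*(y-T[1,3])/D[1])*1000,1)
im=cv2.imread('pics/w4.png')
g=cv2.cvtColor(im,cv2.COLOR_BGR2GRAY);sub=g[120:205,275:365]
n,l,s,c=cv2.connectedComponentsWithStats((sub>140).astype(np.uint8));i=1+s[1:,4].argmax();ys,xs=np.where(l==i)
e=cv2.minEnclosingCircle(np.stack([xs,ys],1).astype(np.float32));print(e)
cx,cy=e[0][0]+275,e[0][1]+120
print('logger',px(cx,cy,.0016),'top',px(cx,cy-e[1],.0016),'bot',px(cx,cy+e[1],.0016))
print('front edge',px(235,115,.0096),px(320,114,.0096),px(404,115,.0096))
```

```text
((44.2429084777832, 38.741092681884766), 35.003936767578125)
logger [-0.8  1.6 51.3] top [-0.8  1.6 67.9] bot [-0.8  1.6 33.9]
front edge [-42.7   9.6  72.4] [-0.5  9.6 72. ] [41.4  9.6 72.5]
```

```bash
python3 -m pendant '{"offset":[[0,-0.15,0],[-0.15,-0.25,-0.03],[-0.4,-0.25,-0.08],[-0.65,-0.25,-0.13],[-0.9,-0.25,-0.18],[-1,-0.25,-0.2],[-1,-0.25,-0.2]],"turn":[[0,0,0],[0,0,0],[0,0,0],[0,0,0],[0,0,0],[0,0,0],[0,0,0]]}'
python3 -m pendant '{"offset":[[-0.2,0,-0.04],[-0.45,0,-0.08],[-0.7,0,-0.12],[-0.9,0,-0.16],[-0.98,0,-0.19],[-0.98,0,-0.19]],"turn":[[0,-0.15,0],[0,-0.3,0],[0,-0.45,0],[0,-0.6,0],[0,-0.64,0],[0,-0.64,0]]}'
python3 - <<'E'
from h import *
to((.5703,.2003,.09),-71.1)
E
```

```text
clock: 15.15
position: [0.571, 0.001, 0.1826]
ee_rot: [-0.456, 0.541, -0.54, 0.456]
ft_force: [0.5, -0.7, -3.5]
grip_width: 0.107
clock: 15.9
position: [0.5664, 0.2002, 0.1817]
ee_rot: [0.576, -0.411, 0.41, -0.576]
ft_force: [1.4, -0.5, -2.9]
grip_width: 0.113
t 15.9 pos [0.5664 0.2002 0.1817] yaw -70.9 tilt 0.09 off [0.006 0.459 0.02 ] q7 -1.9 w 0.113
turn [ 0.002  0.003 -0.   ]
```

```bash
python3 -m pendant '{"offset":[[0.006,0.15,0.02],[0.006,0.3,0.02],[0.006,0.42,0.02],[0.006,0.42,0.02],[0.006,0.42,0.02]],"turn":[[0,0.003,0],[0,0.003,0],[0,0.003,0],[0,0.003,0],[0,0.003,0]]}'
python3 - <<'E'
from h import *
to((.5703,.2003,.0646),-71.1)
im,d=manip.camera('wrist');cv2.imwrite('pics/w5.png',im[...,::-1])
im,d=snap('top'); us,vs=np.meshgrid(np.arange(640),np.arange(400));W=world('top',d,us,vs)
A=np.radians(18.9);B=(W[...,:2]-[.5565,.1962])@np.array([[np.cos(A),-np.sin(A)],[np.sin(A),np.cos(A)]])
for lo,hi in((.080,.104),(.060,.079)):
    m=(W[...,2]>lo)&(W[...,2]<hi)&(abs(B[...,0])<.11)&(abs(B[...,1])<.06)
    print(m.sum(),cv2.minAreaRect((B[m]*1000).astype(np.float32)),np.median(W[m][:,2]))
E
```

```text
clock: 16.52
position: [0.5713, 0.1991, 0.0986]
ee_rot: [0.575, -0.412, 0.412, -0.575]
ft_force: [0.2, 0.9, -1.2]
grip_width: 0.108
t 16.52 pos [0.5713 0.1991 0.0986] yaw -71.2 tilt 0.03 off [-0.007  0.17  -0.003] q7 -1.95 w 0.108
turn [ 0.001 -0.003  0.   ]
72 ((-64.67637634277344, 38.701133728027344), (51.751827239990234, 16.564884185791016), 20.587535858154297) 0.08949372434965712
40 ((-91.6201400756836, 39.1408805847168), (37.21940231323242, 18.110271453857422), 55.04388427734375) 0.07047428451001253
```

View pics/w5.png

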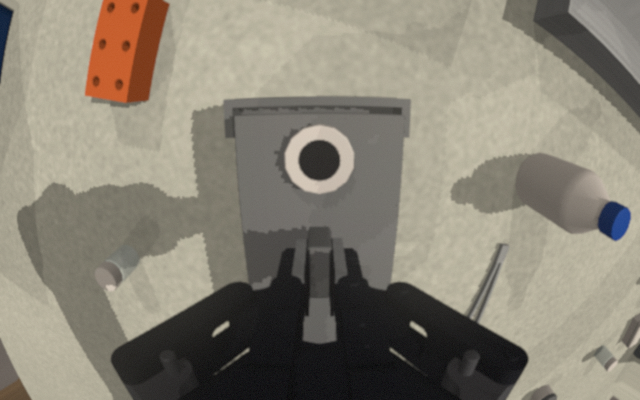

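```bash
cat >> h.py <<'E'
def px(u,v,y):
    """wrist pixel -> tool coords (mm) on the plane tool y"""
    m=manip.camera_model('wrist');K=np.array(m['intrinsics']);T=np.array(m['tool_from_camera'])
    q=np.array([u-K[0,2],v-K[1,2]])/K[0,0];th=np.hypot(*q);d=np.array([*(q/th*np.sin(th)),np.cos(th)])
    D=T[:3,:3]@d;return np.round((T[:3,3]+D*(y-T[1,3])/D[1])*1000,1)
E
python3 - <<'E'
from h import *
print('box outer corners',px(225,99.5,.0266),px(410,99,.0266))
print('inner wall',px(236,109,.0266),px(404,108,.0266),'ret bottom',px(226,136,.0266),px(408,136,.0266))
print('divider front',px(236,115,.0096),px(405,115,.0096))
a=np.radians(18.9);p=manip.get_obs()['position'][:2]-[.5565,.1962];print('tcp in box',np.array([[np.cos(a),np.sin(a)],[-np.sin(a),np.cos(a)]])@p*1000)
E
```

```text
box outer corners [-52.3  26.6  80.7] [49.9 26.6 81. ]
inner wall [-46.1  26.6  75. ] [46.6 26.6 75.8] ret bottom [-52.6  26.6  60.1] [49.7 26.6 60.1]
divider front [-41.6   9.6  72.7] [42.5  9.6 72.9]
tcp in box [15.18182729 -1.29559288]
```

```bash
python3 -m pendant '{"offset":[[-0.006,0.04,-0.004],[-0.006,0.07,-0.004],[-0.006,0.1,-0.004],[-0.006,0.13,-0.004],[-0.006,0.15,-0.004],[-0.006,0.165,-0.004],[-0.006,0.165,-0.004]],"turn":[[0,-0.002,0],[0,-0.002,0],[0,-0.002,0],[0,-0.002,0],[0,-0.002,0],[0,-0.002,0],[0,-0.002,0]]}'
python3 - <<'E'
from h import *
to((.5703,.2003,.0640),-71.1)
E
```

```text
clock: 17.5
position: [0.5701, 0.2008, 0.0659]
ee_rot: [-0.575, 0.411, -0.411, 0.575]
ft_force: [-0.6, 0.3, -2.6]
grip_width: 0.11
t 17.5 pos [0.5701 0.2008 0.0659] yaw -71.1 tilt 0.01 off [0.003 0.009 0.   ] q7 -1.97 w 0.11
turn [-0.     0.001  0.   ]
```

```bash
python3 -m pendant '{"offset":[[0.003,0.009,0],[0.003,0.009,0]],"turn":[[0,0,0],[0,0,0]]}'
python3 -m pendant '{"offset":[[0,0,0],[0,0,0],[0,-0.05,0],[0,-0.2,0],[0,-0.4,0],[0.2,-0.55,-0.05],[0.5,-0.6,-0.2],[0.8,-0.6,-0.35],[1,-0.6,-0.45]],"turn":[[0,0,0],[0,0,0],[0,0,0],[0,0,0],[0,0,0],[0,0,0],[0,0,0],[0,0,0],[0,0,0]]}' 45 40
python3 -m pendant '{"offset":[[0.3,0,-0.12],[0.6,0,-0.25],[0.9,0,-0.4],[1,0,-0.45]],"turn":[[0,0,0],[0,0,0],[0,0,0],[0,0,0]]}' 65
python3 - <<'E'
from h import *
to((.511,-.458,.10),-60.6)
im,d=snap('top'); us,vs=np.meshgrid(np.arange(640),np.arange(400));W=world('top',d,us,vs)
sheet([rect(im,'top',(.5565,.1962),.055,yaw=np.radians(18.9)),rect(im,'top',(.511,-.458),.026,yaw=np.radians(29.4))],'pics/r3.png')
A=np.radians(18.9);B=(W[...,:2]-[.5565,.1962])@np.array([[np.cos(A),-np.sin(A)],[np.sin(A),np.cos(A)]])
for nm,lo,hi in(('logger',.06,.075),('rib',.076,.095),('plate',.05,.0605)):
    m=(W[...,2]>lo)&(W[...,2]<hi)&(abs(B[...,0])<(.078 if nm=='logger' else .088))&(abs(B[...,1])<.044)&((B[...,0]>.04)|(nm!='logger'))
    print(nm,m.sum(),cv2.minAreaRect((B[m]*1000).astype(np.float32)),np.median(W[m][:,2]))
    if nm=='plate': 
        c=np.linalg.lstsq(np.c_[B[m],np.ones(m.sum())],W[m][:,2],rcond=None)[0];print('tilt,z',c)
E
```

```text
clock: 17.75
position: [0.5705, 0.2005, 0.0646]
ee_rot: [-0.575, 0.411, -0.411, 0.576]
ft_force: [-1.9, -0.8, 3.0]
grip_width: 0.107
clock: 18.88
position: [0.5499, -0.0204, 0.1855]
ee_rot: [-0.575, 0.411, -0.412, 0.576]
ft_force: [1.0, 0.1, -0.2]
grip_width: 0.452
clock: 19.38
position: [0.5284, -0.2428, 0.1861]
ee_rot: [0.575, -0.411, 0.413, -0.574]
ft_force: [0.0, 0.8, 0.1]
grip_width: 0.648
t 19.38 pos [ 0.5284 -0.2428  0.1861] yaw -71.3 tilt 0.15 off [ 0.991  0.432 -0.428] q7 -1.07 w 0.648
turn [-0.002 -0.239  0.003]
logger 95 ((62.42301940917969, 2.823566436767578), (29.556251525878906, 69.63082885742188), 1.403432011604309) 0.06326153570858917
rib 44 ((13.04780387878418, -0.48281002044677734), (11.564910888671875, 30.339492797851562), 89.50738525390625) 0.08044798544137093
plate 1481 ((-0.4640350341796875, 0.054965972900390625), (174.92239379882812, 86.19583129882812), 0.2039710134267807) 0.0548428557910794
tilt,z [0.00169101 0.00112626 0.05488723]
```

View pics/r3.png

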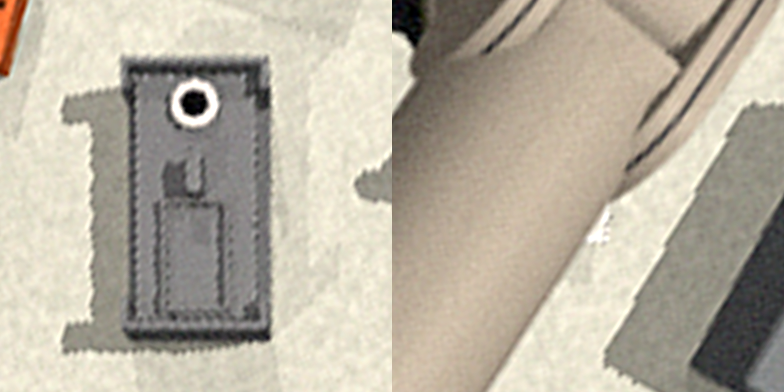

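```bash
python3 -m pendant '{"offset":[[0.25,0,-0.1],[0.55,0.05,-0.22],[0.8,0.2,-0.35],[0.99,0.35,-0.43],[0.99,0.432,-0.43],[0.99,0.432,-0.43]],"turn":[[0,-0.06,0],[0,-0.12,0],[0,-0.2,0],[0,-0.239,0],[0,-0.239,0],[0,-0.239,0]]}'
python3 - <<'E'
from h import *
to((.511,-.458,.009),-60.6)
im,d=manip.camera('wrist');cv2.imwrite('pics/w6.png',im[...,::-1])
g=cv2.cvtColor(im,cv2.COLOR_RGB2GRAY)
n,l,s,c=cv2.connectedComponentsWithStats((g>150).astype(np.uint8))
for i in range(1,n):
    if s[i,4]>300: print(s[i],c[i],px(*c[i],manip.get_obs()['position'][2]-.026))
E
```

```text
clock: 20.18
position: [0.5087, -0.4608, 0.0992]
ee_rot: [0.61, -0.357, 0.358, -0.61]
ft_force: [1.2, 1.0, -0.1]
grip_width: 0.651
t 20.18 pos [ 0.5087 -0.4608  0.0992] yaw -60.8 tilt 0.06 off [-0.007  0.451  0.017] q7 -0.63 w 0.651
turn [-0.    -0.004  0.001]
[     0      0    640    400 130341] [284.56283134 135.62908064] [-24.3  74.7  53.2]
[ 537  210  103  129 4064] [596.35063976 273.7074311 ] [336.7  74.7 -91.6]
[ 171  337   54   63 1476] [199.70325203 367.25474255] [-133.6   74.7 -195.1]
```

View pics/w6.png

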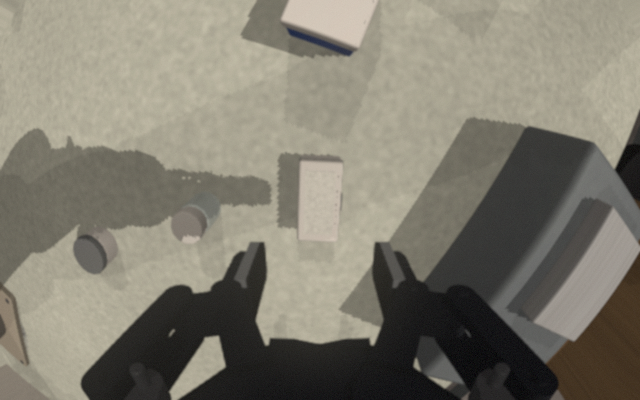

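Run:
```python
from h import *
q=[px(u,v,.0732) for u,v in((301,163),(341,161),(337,241),(299,239))]
print(q,np.mean(q,0))
```

```text
[array([-12.8,  73.2,  33.6]), array([15.7, 73.2, 35.2]), array([ 14.1,  73.2, -28. ]), array([-15.4,  73.2, -26.4])] [ 0.4 73.2  3.6]
```

```bash
python3 -m pendant '{"offset":[[0,0.2,0.018],[0,0.38,0.018],[0,0.451,0.018],[0,0.451,0.018]],"turn":[[0,0.04,0],[0,0.04,0],[0,0.04,0],[0,0.04,0]]}'
python3 -m pendant '{"offset":[[0,0,0],[0,0,0],[0,0,0],[0,0,0],[0,0,0]],"turn":[[0,0,0],[0,0,0],[0,0,0],[0,0,0],[0,0,0]]}' 0 30
python3 -m pendant '{"offset":[[0,-0.15,0],[0,-0.4,0],[0,-0.65,0],[0,-0.75,0],[0,-0.75,0]],"turn":[[0,0,0],[0,0,0],[0,0,0],[0,0,0],[0,0,0]]}'
python3 - <<'E'
from h import *
a=np.radians(19);t=np.array([.5560,.1962])-.043*np.array([np.cos(a),np.sin(a)]);print(t)
to((*t,.16),-71)
im,d=manip.camera('wrist');cv2.imwrite('pics/w7.png',im[...,::-1])
g=im[130:335,250:390].astype(int); m=(g.min(2)>105).astype(np.uint8)
h=manip.get_obs(); n,l,s,c=cv2.connectedComponentsWithStats(m)
print(s[1:][s[1:,4]>200])
E
```

```text
clock: 20.72
position: [0.5136, -0.4585, 0.0113]
ee_rot: [0.605, -0.365, 0.368, -0.604]
ft_force: [0.6, 0.5, 0.5]
grip_width: 0.651
clock: 21.35
position: [0.5149, -0.4591, 0.0138]
ee_rot: [0.605, -0.364, 0.369, -0.604]
ft_force: [-0.5, 0.5, 6.7]
grip_width: 0.367
clock: 21.98
position: [0.5147, -0.4589, 0.1655]
ee_rot: [0.605, -0.363, 0.37, -0.604]
ft_force: [-0.1, 0.2, -1.8]
grip_width: 0.358
[0.5153427  0.18220057]
t 21.98 pos [ 0.5147 -0.4589  0.1655] yaw -62.5 tilt 0.55 off [-2.841  0.008  1.485] q7 -0.64 w 0.358
turn [-0.005  0.19   0.011]
[[    0     0   140   205 22030]]
```

```bash
python3 -m pendant '{"offset":[[-0.2,0,0.1],[-0.45,0,0.23],[-0.7,0,0.36],[-0.95,0,0.5],[-0.95,0,0.5]],"turn":[[0,0,0.011],[0,0,0.011],[0,0,0.011],[0,0,0.011],[0,0,0.011]]}'
python3 -m pendant '{"offset":[[-0.25,0,0.13],[-0.5,0,0.26],[-0.75,0,0.39],[-0.95,0,0.5],[-0.95,0,0.5]],"turn":[[0,0,0],[0,0,0],[0,0,0],[0,0,0],[0,0,0]]}'
python3 -m pendant '{"offset":[[-0.25,0,0.13],[-0.5,0,0.26],[-0.75,0,0.39],[-0.92,0,0.49],[-0.94,0,0.51],[-0.94,0,0.51]],"turn":[[0,0.05,0],[0,0.1,0],[0,0.15,0],[0,0.19,0],[0,0.19,0],[0,0.19,0]]}'
python3 - <<'E'
from h import *
to((.5178,.183,.0705),-71.1)
E
```

```text
clock: 22.65
position: [0.5147, -0.2382, 0.1611]
ee_rot: [-0.604, 0.366, -0.363, 0.608]
ft_force: [-0.2, -1.0, -0.5]
grip_width: 0.364
clock: 23.28
position: [0.5132, -0.0202, 0.1612]
ee_rot: [-0.605, 0.365, -0.361, 0.609]
ft_force: [0.1, -1.0, -0.6]
grip_width: 0.373
clock: 24.02
position: [0.5142, 0.1922, 0.1615]
ee_rot: [-0.577, 0.41, -0.405, 0.579]
ft_force: [0.6, -0.2, -0.1]
grip_width: 0.366
t 24.02 pos [0.5142 0.1922 0.1615] yaw -70.3 tilt 0.44 off [0.053 0.455 0.002] q7 -1.89 w 0.366
turn [ 0.002  0.017 -0.009]
```

```bash
python3 -m pendant '{"offset":[[0.053,0.1,0.002],[0.053,0.2,0.002],[0.053,0.3,0.002],[0.053,0.3,0.002],[0.053,0.3,0.002]],"turn":[[0,0.017,-0.009],[0,0.017,-0.009],[0,0.017,-0.009],[0,0.017,-0.009],[0,0.017,-0.009]]}'
python3 - <<'E'
from h import *
to((.5178,.183,.0705),-71.1)
im,d=manip.camera('wrist');cv2.imwrite('pics/w8.png',im[...,::-1]);z=manip.get_obs()['position'][2]
def show(v0,v1,th,y,nm):
    g=im[v0:v1,240:400].min(2); n,l,s,c=cv2.connectedComponentsWithStats((g>th).astype(np.uint8))
    for i in range(1,n):
        if s[i,4]>60:
            ys,xs=np.where(l==i);r=cv2.minAreaRect(np.stack([xs+240,ys+v0],1).astype(np.float32));e=s[i];a,b=240+e[0],v0+e[1]
            print(nm,e,[px(a,b+e[3]/2,y),px(a+e[2],b+e[3]/2,y),px(a+e[2]/2,b,y),px(a+e[2]/2,b+e[3],y)])
show(60,200,140,z-.063,'logger'); show(200,340,120,-.0122,'case')
E
```

```text
clock: 24.65
position: [0.518, 0.1832, 0.1017]
ee_rot: [0.576, -0.411, 0.41, -0.575]
ft_force: [0.2, -1.0, -0.4]
grip_width: 0.367
t 24.65 pos [0.518  0.1832 0.1017] yaw -71.1 tilt 0.10 off [ 0.001  0.156 -0.001] q7 -1.94 w 0.367
turn [ 0.002  0.001 -0.001]
logger [ 53   0  57  22 652] [array([-15.2,  39.1,  95.8]), array([17.4, 39.1, 96. ]), array([  1.1,  39.1, 102.2]), array([ 1.1, 39.1, 89.2])]
logger [153   0   7  58 255] [array([43. , 39.1, 86.4]), array([47.2, 39.1, 86.6]), array([ 44.8,  39.1, 103.9]), array([45.6, 39.1, 69.2])]
logger [148  92  12  48 342] [array([42.2, 39.1, 33.4]), array([49.9, 39.1, 33.5]), array([45.1, 39.1, 48.5]), array([47.2, 39.1, 17.7])]
case [143   0  17  87 985] [array([ 30.4, -12.2,  13.7]), array([ 38.9, -12.2,  13.5]), array([ 32.6, -12.2,  35.7]), array([ 37.4, -12.2, -12.2])]
case [  39   13   82  127 6299] [array([-20.2, -12.2,  -5. ]), array([ 20.9, -12.2,  -4.9]), array([  0.2, -12.2,  29.5]), array([  0.5, -12.2, -49.7])]
case [  0  59   9  28 149] [array([-40.2, -12.2,  -3.7]), array([-35.4, -12.2,  -3.4]), array([-36.9, -12.2,   4.8]), array([-38.8, -12.2, -12.3])]
```

```bash
python3 -m pendant '{"offset":[[0.003,0.05,0.002],[0.003,0.09,0.002],[0.003,0.12,0.002],[0.003,0.145,0.002],[0.003,0.16,0.002],[0.003,0.16,0.002]],"turn":[[0,0,0],[0,0,0],[0,0,0],[0,0,0],[0,0,0],[0,0,0]]}'
python3 -m pendant '{"offset":[[0,0,0],[0,0,0],[0,0,0]],"turn":[[0,0,0],[0,0,0],[0,0,0]]}' 60 30
python3 -m pendant '{"offset":[[0,-0.1,0],[0,-0.3,0],[0,-0.55,0],[0,-0.75,0],[-0.2,-0.75,-0.3],[-0.5,-0.75,-0.6],[-0.8,-0.75,-0.75],[-1,-0.75,-0.75],[-1,-0.75,-0.75]],"turn":[[0,0,0],[0,0,0],[0,0,0],[0,0,0],[0,0,0],[0,0,0],[0,0,0],[0,0,0],[0,0,0]]}'
python3 - <<'E'
from h import *
im,d=snap('top'); us,vs=np.meshgrid(np.arange(640),np.arange(400));W=world('top',d,us,vs)
A=np.radians(18.9);B=(W[...,:2]-[.5565,.1962])@np.array([[np.cos(A),-np.sin(A)],[np.sin(A),np.cos(A)]])
def rep(nm,lo,hi,x0,x1,y):
    m=(W[...,2]>lo)&(W[...,2]<hi)&(B[...,0]>x0)&(B[...,0]<x1)&(abs(B[...,1])<y)
    c=np.linalg.lstsq(np.c_[B[m],np.ones(m.sum())],W[m][:,2],rcond=None)[0]
    print(nm,m.sum(),cv2.minAreaRect((B[m]*1000).astype(np.float32)),'tilt,z',c.round(4))
rep('case',.072,.095,-.085,-.004,.03);rep('plate',.05,.0605,-.088,.088,.044)
# bystanders vs first picture
W0=np.load('pics/W.npy')
for n,c in dict(pot=(.352,-.286),bottle=(.654,.008),dishes=(.401,-.019),va=(.446,.364),vb=(.452,-.379),rack=(.646,.391),tip=(.651,-.395)).items():
    f=lambda V:V[(V[...,2]>.015)&(V[...,2]<.13)&(np.hypot(V[...,0]-c[0],V[...,1]-c[1])<.06)].mean(0)
    print(n,np.round((f(W)-f(W0))*1000,1))
E
```

```text
clock: 25.45
position: [0.5187, 0.1828, 0.0699]
ee_rot: [0.576, -0.411, 0.411, -0.575]
ft_force: [-0.3, -0.7, -0.5]
grip_width: 0.366
clock: 25.82
position: [0.5188, 0.1828, 0.07]
ee_rot: [0.576, -0.411, 0.411, -0.575]
ft_force: [-0.1, -0.2, -0.2]
grip_width: 0.6
clock: 26.95
position: [0.309, 0.3268, 0.2218]
ee_rot: [-0.576, 0.408, -0.409, 0.577]
ft_force: [0.6, -0.1, -0.3]
grip_width: 0.597
case 267 ((-43.722862243652344, -0.42882347106933594), (33.43178939819336, 65.01493072509766), 88.6550521850586) tilt,z [0.0088 0.0054 0.0811]
plate 1250 ((-0.16262054443359375, 0.08272933959960938), (87.00789642333984, 175.76922607421875), 89.84733581542969) tilt,z [-0.0019  0.0012  0.0551]
pot [-0.   0.   0.2]
bottle [-0.  -0.  -0.2]
dishes [-0.1  0.   0. ]
va [-0.   0.1  0.1]
vb [ 0.1 -0.5 -0.4]
rack [ 0.1 -0.2 -0.3]
tip [ 0.  -0.1  0.1]
```

All parts are home by measurement: the case top is at 81 mm (expected 81), the plate is flat at 55 mm, and the bystanders are unmoved. Handing in.

```bash
python3 -c "
from workcell import manip
print(manip.hand_in())"
```

```text
the job is handed in; nothing more can be done
None
```

The box is packed and handed in at about 27 s of the 72 s allowed. I put the cold block in the long cavity and the jar in the short one, set the divider on its ledges, and put the case in its cavity.

My last checks, all from the top camera. Positions are in the box frame, except the case's, which is taken from the divider's centre:

| Part | Position (x, y) | Target | Height and tilt |
|---|---|---|---|
| Block | (-33, 0) mm | (-34, 0) | top at 44 mm, as expected |
| Jar | (47, 1) mm | (48, 0) | top at 44 mm, as expected |
| Divider | within 0.5 mm of centre, under 0.5° off | (0, 0) | plate top at 55 mm, flat |
| Case | (-43.5, -0.5) mm | (-43, 0) | top at 81 mm, tilt about 0.01 rad |

- **Hidden parts:** I measured the block and jar before the divider covered them and could not check them again afterwards. The divider sitting flat agrees with both being fully down.
- **Bystanders:** seven of the eight moved less than 1 mm against the first picture. I did not measure the forceps, but no move came near them.
- **Robot:** it was clear of everything at hand-in, and the largest wrist force I read was about 13 N.

No check failed or disagreed.

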